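Set the sowing station's stop collar to a tray

TASK

Set the sowing station to the grey tray lying in it: loosen the wing screw of the stop collar, slide the collar along its bar so that its rubber-faced arm pushes the tray home against the end stop and keeps it lightly nipped there without play, then do the wing screw up tight again and let go. Press gently so that the thin tray does not bow and leave everything else on the table alone.

Things in the scene. Friction and masses are not known exactly. Their poses are not given: they have to be found in the camera images.
- station: The sowing station, fixed: white-painted base plate 270 x 540 mm, 6 mm thick; tray nest between a back fence (+x side, 28 mm high) and a front lip; beyond the fence a 16 mm round bar along y (at x = 105 mm, z = 50 mm) between two support blocks 70 mm high (y = -255 and 195 mm). Origin on its underside at table level, z up. The plain ring at the bar's +y end is fixed and plays no part.
- end_stop_slots (a point): The station's end stop, at the nest's +y end: an upright steel angle 46 mm high, 130 mm wide, bolted through slots. The point is fixed to the station at mid-slot, axes as the station's; the stop's face towards the tray (-y) may stand up to 20 mm to either side of it along y, which is not measured: the tray must be felt home against it.
- stop_collar (a joint): Place of the stop collar along the bar (m), growing to the station's +y (towards tray and end stop), 0 to 0.19; the collar's middle is at y = -235 mm + this. Dark steel ring, 40 mm across, 26 mm wide, wing screw on top, flat arm reaching to -x across the nest. With the screw loose it drags on the bar with 5 to 6 N either way; with the screw tight it is clamped.
- wing_screw (a joint): Turn of the wing screw (rad), growing clockwise seen from above (tightening). At 0 its tip just meets the bar; below, the collar is free; above, it clamps harder the further it is turned (0.25 N m to turn it free, up to about 0.5 N m tight). Starts tight at 0.72 to 0.88. Loose: below -0.1 (say -0.3). Tight: above 0.6 (say 0.85). Stops at -0.6 and 0.93. It stays where it is left.
- wing_centre (a point): Centre of the screw's wing, an upright flat steel bar 46 mm long (point's x axis), 10 mm thick (y), 24 mm high, on the screw's vertical axis, 99 mm above the table, straight above the bar. Below the wing (12 mm under the point) come an 18 mm hub and a thin stem; the collar's top is 27 mm under the point. Pinch it from above across its 10 mm to turn it; the collar can be slid by it too.
- stop_pad: The soft rubber facing (100 x 20 mm, 10 mm thick) on the +y side of the collar's arm, a flat steel bar 150 x 10 x 22 mm reaching to -x over the fence and across the nest. Origin: middle of the face that meets the tray, 15 mm to +y of the collar's middle, 110 mm to -x of the bar axis, 47 mm above the table; axes as the station's. The rubber gives 1 mm for each 3 N, 6 mm at most.
- tray: The grey plastic tray, six cells, 160 (x) x 240 (y) x 50 mm, walls 4 mm, 110 to 225 g, loose in the nest with 2 mm play either side; origin: centre of its underside, 6 mm above the table; axes as the station's. It starts short of the end stop and slides with under 2 N. Held home by the arm with 5 to 11 N it is rightly nipped; under 3 N does not seat it; over 14 N bows it.
- tray_tail (a point): Middle of the tray's -y end wall, 40 mm above its underside, where the arm's rubber meets it.
- pot_large_centre (a point): Bystander to be left alone: large square terracotta pot, 115 mm wide and 110 mm high, open at the top. The point lies at its middle.
- pot_small_centre (a point): Bystander to be left alone: small square terracotta pot, 80 mm wide and 75 mm high, standing beyond the bar. The point lies at its middle.
- jar_centre (a point): Bystander to be left alone: screw-top glass seed jar, 76 mm across and 115 mm high. The point lies at its middle.
- trowel_centre (a point): Bystander to be left alone: bright orange hand trowel lying flat, 300 mm long, handle to its -x. The point lies at its middle.
- dibble_board_centre (a point): Bystander to be left alone: wooden dibble board, 155 x 235 mm, with six pegs standing up. The point lies at its middle.
- label_tin_centre (a point): Bystander to be left alone: open steel tin, 70 x 100 x 60 mm, with wooden plant labels, standing at the station's -y end. The point lies at its middle.
- toggle (a joint): Bystander to be left alone: metal toggle switch of the heat mat on a dark steel box at the right of the table, on a conduit; starts at 0 (rad).

How it is judged:
By the outcome, as a careful person would: the job done as asked, in the order asked, and still so for the second after the job is handed in, with the robot touching nothing.
It also fails if it takes over 64 s, if anything falls off the work surface, if the arm or the gripper's body presses on something with over 40 N, if the wrist force passes 120 N, or if a joint passes its speed limit or range.

ROBOT

A 7-joint arm with a two-finger parallel gripper is mounted at the origin on the work surface. World frame = base frame: x ahead of the robot, y to its left, z up, the work surface at z = 0. Lengths are in m, angles in rad, forces in N, time in s.
With the tool pointing down it reaches from about 0.375 to 0.925 m from the base axis. Payload 3.1 kg.
Tool frame: the origin (TCP) lies at the very end of the fingers, on their centre line; the grasp point (between the pads) lies manip.grasp_offset behind it (manip.grasp_offset is the distance from the TCP to the grasp point, in m); z points along the fingers, y is the line along which they close (so a half turn about z gives the same grasp; the last joint's range is limited). The gripper opens to 85 mm and grips with 20 to 120 N. Pads are 22 mm wide; open, the fingers measure 114 mm over their backs; the gripper's body (76 mm by 85 mm) begins 54 mm behind the grasp point. The pads swing forward as they close: fully open they stand 13 mm farther back than shut.
Start: joints at [1.203, 0.383, 0.044, 1.598, -0.018, 1.161, -0.05], TCP at [0.173, -0.626, 0.231] pointing down, gripper open.
Joint ranges: [-2.61, 2.61], [-0.41, 2.15], [-1.48, 1.57], [0, 2.5], [-1.57, 4.71], [0.05, 1.97], [-2.85, 2.85]. Speed limits (rad/s): [2.79, 2.79, 3.14, 3.14, 3.14, 3.14, 3.14].

INTERFACE

Orientations are given as [roll, pitch, yaw] about the fixed x, y, z axes, in that order (R = Rz(yaw) Ry(pitch) Rx(roll)).
In Python, from bench import manip gives the robot as it stands.
- The arm moves only by the tool step_arm, never from a script. Its arguments are lists of equal length, an entry for each row: "slide": the shift along the tool's x, y, z each as a share of 0.5 m, from -1 to 1, a list of three; "delta_rot": the turn, a rotation vector about the tool's x, y, z each as a share of pi rad, from -1 to 1, a list of three. A call has 1 to 12 rows; each row is the pose to reach, as a shift and turn from the pose commanded when the call began, along the tool's axes at that moment, turning the shorter way round; what a row does not reach only later rows make up. A row lasts 1/8 s, in which the tool goes at most 62.5 mm and 10.7 degrees, less where a joint would pass 70% of its speed; a pose out of reach is approached as far as the arm can. A call with a number of a shift or a turn outside -1 to 1 is refused whole. A call with a gripper value outside its range is refused whole. "claw" is the opening, from -1 (shut) to 1 (fully open), so that 0 is half open, set as the call begins (left out, the last holds). The fingers move at their own pace and stop on an object; "newtons" is the grip in N (left out, the last holds). Time passes only in rows, so rows that repeat a pose let the fingers close. It gives the time, the measured TCP pose, the force, the opening and the grip force at its end, in the units of the state.
- manip.read_state(): the state, without advancing time (a new reading comes with each control period).
- manip.read_camera(name): name is "scene" or "top"; returns the picture (384x512x3 uint8, blue, green, red); there is no depth.
- manip.camera_info(name): a dict with "intrinsics" (3x3 intrinsics, pixels), "k1" (the pictures are not rectified: a ray, as slopes to the right and down, at radius r is drawn at 1 + k1 r^2 times it, then the intrinsics apply), "cam_to_world" (4x4, takes a point from camera to world coordinates). Camera axes: x right, y up, looking along -z (the intrinsics and any distortion apply to the point x, -y, -z); pixel columns grow to the right and rows downward; lengths in m; the calibration is good to about 2 mm. A picture is of the moment at which its call begins. camera_info takes no time and is no camera call.
- manip.finish_job(): hands the job in; it is judged then, once.
Trained networks look in the newest picture that a camera, given by its name, has taken for a name from the list of things; names that differ only in an ending like _2 or _b are one class to them, and where a whole thing is asked for, a point or a joint stands for the part that bears it (a point fixed in the world has none). Each returns a list of dicts, best first, with "score" (0 to 1); they miss things now and then, are a little off and sometimes report something else, mostly with a low value. They report only what shows in the picture. A call takes as long as a camera call.
- manip.search_frame(camera, label): "extent" ([left, top, right, bottom] in pixels, round what is visible of it).
- manip.masks_of(camera, label): "region" (384x512 bool, what is visible of it) and "extent" ([left, top, right, bottom] in pixels, round what is visible of it).
- manip.pinpoint(camera, label): "xy" ([column, row] in pixels: a listed point, or the origin of a listed thing).
The state is a dict: "t": time; "qpos": joint angles; "qvel": joint speeds; "joint_torque": joint torques, N m; "eef_pos": TCP position; "tcp_rot": TCP orientation; "force": force on the tool from outside, world axes, zero at the start; "moment": the same for the moment, N m; "grip_width": opening from 0.0 (shut) to 1.0 (fully open); "finger_force": force on a finger pad.
Only numpy, scipy, OpenCV 4.12 (cv2) and the standard library are available. Lean on these libraries where they do the work, as an engineer would, in place of code of your own. Each camera call takes 0.05 s, during which the arm holds its last target. There are 200 camera calls.

## Working session

There is one attempt and no reset: what is moved stays moved. The work goes in short steps, Python scripts to look and compute and a tool call to move; the robot and the scene stay as the last step left them, time stands still between calls to the robot, and variables do not carry over. Pictures are saved under pics/ and viewed, at most 10 in all, crops included, and the job is handed in when it is done.

Besides the shell and the picture viewer there is one more tool, called after "Call:" in YAML: its name, and indented under it one key for each argument. step_arm: Moves the arm, as the interface text tells. Shift numbers are shares of 0.5 m and turn numbers shares of pi rad, none past 1 either way. Its arguments: {"type":"object","properties":{"slide":{"type":"array","items":{"type":"array","items":{"type":"number","minimum":-1,"maximum":1}}},"delta_rot":{"type":"array","items":{"type":"array","items":{"type":"number","minimum":-1,"maximum":1}}},"claw":{"type":"number"},"newtons":{"type":"number"}},"required":["slide","delta_rot"]}

```bash
mkdir -p pics; cat > h.py <<'E'
import numpy as np, cv2
from bench import manip
def ray(cam,px):
    i=manip.camera_info(cam);K=np.array(i["intrinsics"]);T=np.array(i["cam_to_world"])
    d=cv2.undistortPoints(np.array([[px]],float),K,np.array([i["k1"],0,0,0.]))[0,0]
    return T[:3,3],T[:3,:3]@np.array([d[0],-d[1],-1.])
def at_z(cam,px,z):
    o,v=ray(cam,px);return o+v*(z-o[2])/v[2]
def proj(cam,p):
    i=manip.camera_info(cam);K=np.array(i["intrinsics"]);T=np.array(i["cam_to_world"])
    c=np.linalg.inv(T)@np.r_[p,1];x=np.array([c[0],-c[1]])/-c[2]
    x=x*(1+i["k1"]*(x@x));return (K@np.r_[x,1])[:2]
def tri(pa,pb):
    A=[];b=[]
    for c,p in(("scene",pa),("top",pb)):
        o,v=ray(c,p);v/=np.linalg.norm(v);P=np.eye(3)-np.outer(v,v);A.append(P);b.append(P@o)
    return np.linalg.lstsq(np.vstack(A),np.hstack(b),rcond=None)[0]
E
python3 - <<'E'
from h import *
ims=[manip.read_camera(c) for c in("scene","top")]
for c,i in zip(("scene","top"),ims): cv2.imwrite(f"pics/{c}0.png",cv2.resize(i,(768,576),interpolation=cv2.INTER_CUBIC))
Z=dict(station=0,end_stop_slots=None,wing_centre=.099,stop_pad=.047,tray=.006,tray_tail=.046,pot_small_centre=.0375,label_tin_centre=.03,pot_large_centre=.055,jar_centre=.0575)
for n,z in Z.items():
    r={c:manip.pinpoint(c,n)[:2] for c in("scene","top")}
    for c in r:
        for d in r[c]: print(n,c,np.round(d["xy"],1),round(d["score"],2),at_z(c,d["xy"],z or 0).round(4))
    if r["scene"] and r["top"]: print("   tri",tri(r["scene"][0]["xy"],r["top"][0]["xy"]).round(4))
print(manip.grasp_offset,manip.read_state())
E
```

```text
station scene [263.7 191.6] 0.78 [0.4994 0.0806 0.    ]
station scene [291.7 167.1] 0.38 [0.4376 0.2604 0.    ]
end_stop_slots scene [292.  167.6] 0.76 [0.4408 0.26   0.    ]
end_stop_slots top [198. 222.] 0.75 [0.4579 0.2388 0.    ]
   tri [0.4583 0.2398 0.0273]
wing_centre scene [239.5 219.3] 0.51 [ 0.6368 -0.1036  0.099 ]
wing_centre top [288.3 172.3] 0.44 [ 0.6368 -0.097   0.099 ]
   tri [ 0.6362 -0.1     0.0962]
stop_pad scene [229.7 206. ] 0.51 [ 0.5289 -0.0951  0.047 ]
stop_pad top [287.4 199.9] 0.58 [ 0.5433 -0.0981  0.047 ]
   tri [ 0.5404 -0.0983  0.0636]
tray scene [261.6 186.9] 0.94 [0.4765 0.0827 0.006 ]
tray top [233.2 212.7] 0.93 [0.4957 0.105  0.006 ]
   tri [0.4892 0.0911 0.0188]
tray_tail top [271.4 205.4] 0.61 [ 0.5216 -0.039   0.046 ]
pot_small_centre scene [313.7 209.2] 0.89 [0.6996 0.2013 0.0375]
pot_small_centre scene [339.5 131.7] 0.42 [0.3827 0.5566 0.0375]
pot_small_centre top [208.3 153.3] 0.83 [0.7183 0.2051 0.0375]
   tri [0.7109 0.1973 0.0565]
label_tin_centre scene [191.9 229.8] 0.95 [ 0.55   -0.2723  0.03  ]
label_tin_centre top [207.3 153.4] 0.65 [0.7
[... 518 characters left out ...]
array([ 1.20320034,  0.38289211,  0.04387312,  1.59787534, -0.01792073,
        1.16123296, -0.04992841]), 'qvel': array([ 5.74248923e-04, -8.57293488e-04, -1.33227681e-03, -6.68001865e-04,
        1.44052124e-03, -9.56799809e-05,  1.53079047e-03]), 'joint_torque': array([-1.73925296e-04, -4.33454776e+01,  1.02301218e+00, -2.49922782e+01,
        1.05128789e-02,  1.86778925e-03, -8.44159558e-06]), 'eef_pos': array([ 0.17329266, -0.62647832,  0.23128532]), 'tcp_rot': array([-3.14157415e+00, -5.07974395e-05,  2.69830657e-01]), 'force': array([-0.10210772,  0.40430575, -0.34724211]), 'moment': array([ 0.00153281, -0.00288918,  0.0547126 ]), 'finger_force': 0.0, 'grip_width': 1.0011251629838114}
```

View pics/scene0.png

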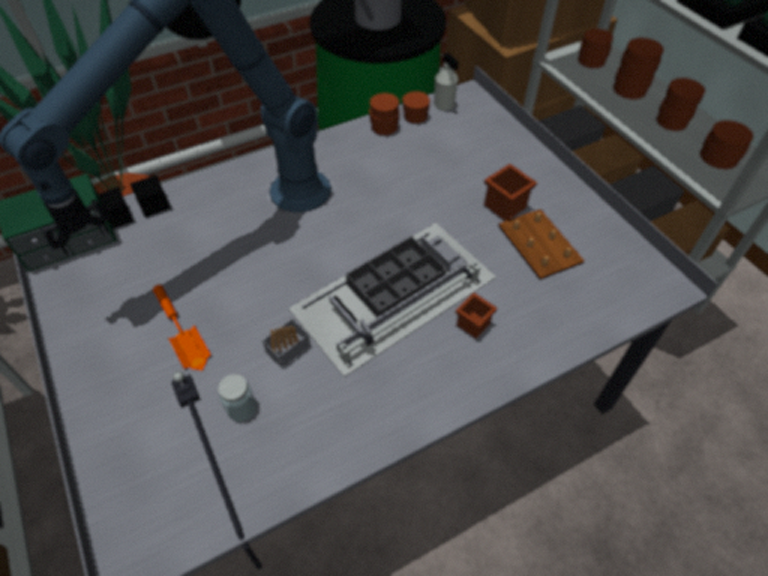

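View pics/top0.png

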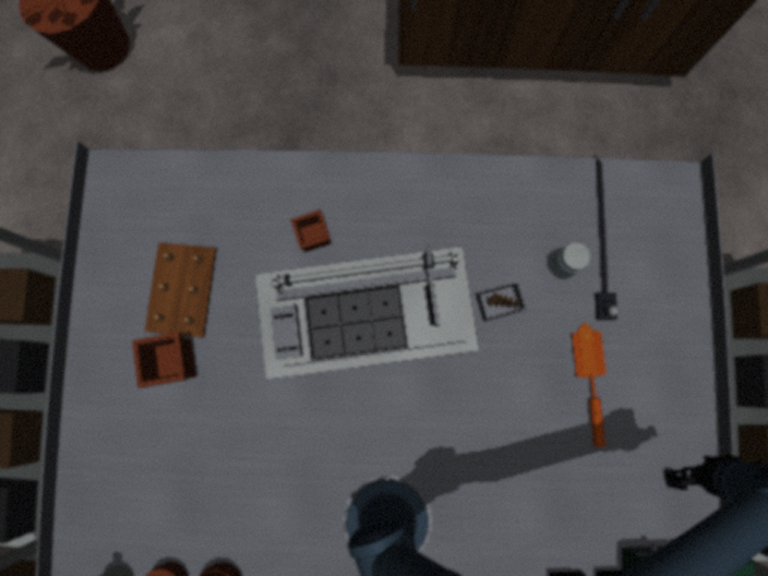

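The scene shows the station at about (392,297), with the collar near (350,335). The top view shows the plate corners at about (256,274), (463,247), (478,350) and (267,378), and the wing at about (428,257). Next I'll fit the station frame and look closely at the wing.

```bash
python3 - <<'E'
from h import *
c=[at_z("top",np.array(p)*512/768,.006) for p in((256,274),(463,247),(478,350),(267,378))]
A=np.array([[.135,.27],[.135,-.27],[-.135,-.27],[-.135,.27]]);B=np.array(c)[:,:2]
print(B.round(4))
Ac=A-A.mean(0);Bc=B-B.mean(0);U,S,V=np.linalg.svd(Ac.T@Bc);R=(U@V).T
o=B.mean(0);print(o,np.degrees(np.arctan2(R[1,0],R[0,0])),(A@R.T+o-B).round(4))
yaw=np.arctan2(R[1,0],R[0,0]);np.save("st.npy",[*o,yaw])
w=lambda x,y,z:np.r_[R@[x,y]+o,z]
def inv(p): return np.r_[R.T@(p[:2]-o),p[2]]
for n,z in(("wing_centre",.099),("stop_pad",.047),("tray_tail",.046),("tray",.006),("end_stop_slots",.01)):
    for cam in("top","scene"):
        for d in manip.pinpoint(cam,n)[:1]: print(n,cam,inv(at_z(cam,d["xy"],z)).round(4))
    for cam in("top","scene"):
        if n=="wing_centre":
            for d in manip.masks_of(cam,n)[:2]: 
                m=d["region"];ys,xs=np.nonzero(m);print("mask",cam,d["score"],d["extent"],m.sum())
ims={c:manip.read_camera(c) for c in("scene","top")}
out=[]
for cam,(u,v) in(("top",(285,172)),("scene",(238,221))):
    k=ims[cam][v-33:v+33,u-30:u+30]; out.append(cv2.resize(k,(400,440),interpolation=cv2.INTER_CUBIC))
o_=np.clip(np.hstack(out)*1.5,0,255).astype(np.uint8)
cv2.imwrite("pics/w.png",o_)
E
```

```text
[[ 0.6072  0.3511]
 [ 0.689  -0.1824]
 [ 0.4235 -0.2207]
 [ 0.3427  0.3086]]
[0.51559729 0.06414736] 8.694170933972622 [[ 0.001   0.0004]
 [ 0.0008  0.0001]
 [-0.0005 -0.0025]
 [-0.0013  0.002 ]]
wing_centre top [ 0.0955 -0.1776  0.099 ]
wing_centre scene [ 0.0945 -0.1841  0.099 ]
stop_pad top [ 0.0028 -0.1646  0.047 ]
stop_pad scene [-0.0109 -0.1594  0.047 ]
tray_tail top [-0.0096 -0.1029  0.046 ]
tray top [-0.0135  0.0434  0.006 ]
tray scene [-0.0358  0.0243  0.006 ]
end_stop_slots top [-0.0317  0.1798  0.01  ]
end_stop_slots scene [-0.0382  0.1987  0.01  ]
```

View pics/w.png

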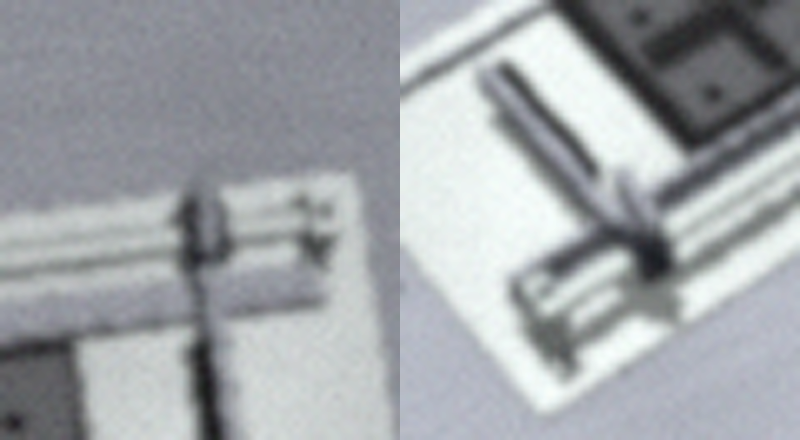

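```bash
cat >> h.py <<'E'
def st():
    a=np.load("st.npy");R=np.array([[np.cos(a[2]),-np.sin(a[2])],[np.sin(a[2]),np.cos(a[2])]]);return a,R
def w(x,y,z):
    a,R=st();return np.r_[R@[x,y]+a[:2],z]
def box(y,ang,dx=0):
    c,s=np.cos(ang),np.sin(ang)
    return [w(.105+dx+c*i-s*j,y+s*i+c*j,z) for z in(.111,.087) for i,j in((.023,.005),(.023,-.005),(-.023,-.005),(-.023,.005))]
E
python3 - <<'E'
from h import *
a,R=st()
ims={c:manip.read_camera(c) for c in("scene","top")}
rows=[]
for cam,(u,v) in(("top",(285,170)),("scene",(238,219))):
    row=[]
    for ang in(None,-15,0,15):
        f=13;r=10
        k=cv2.resize(ims[cam][v-11:v+11,u-7:u+8],None,fx=f,fy=f,interpolation=cv2.INTER_CUBIC)
        k=np.clip(k*1.5,0,255).astype(np.uint8)
        if ang is not None:
            P=np.array([proj(cam,p) for p in box(-.178,np.radians(ang))])
            q=((P-[u-7,v-11]+.5)*f).astype(np.int32)
            for t in(q[:4],q[4:]): cv2.polylines(k,[t.reshape(-1,1,2)],True,(0,0,255) if t is q else (0,255,0) ,1)
        row.append(k)
    rows.append(np.hstack(row))
cv2.imwrite("pics/w2.png",np.vstack(rows))
for p in((0.105,-.178,.099),(-.005,-.163,.047)): print(w(*p))
E
```

```text
[ 0.64629729 -0.09593547  0.099     ]
[ 0.53529386 -0.09773546  0.047     ]
```

View pics/w2.png

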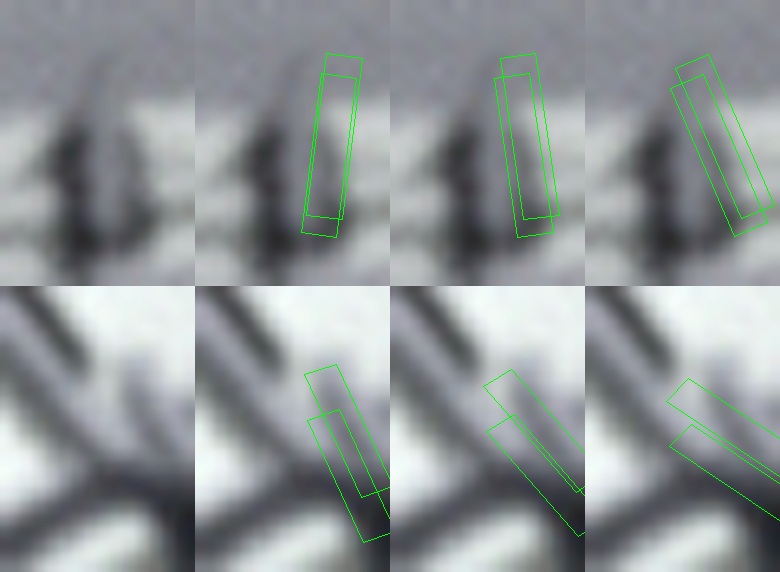

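The wing shows as a near-vertical bar around column 105 in the upper left panel. That puts it about 5 mm to +y of my guess and turned roughly -6° from the station's x. I'll approach above it.

```bash
cat >> h.py <<'E'
from scipy.spatial.transform import Rotation as Ro
def mv(p,yaw,frm=None):
    s=manip.read_state() ;R=Ro.from_euler("xyz",s["tcp_rot"])
    T=Ro.from_euler("xyz",[np.pi,0,yaw])
    print("slide",(R.inv().apply(np.array(p)-s["eef_pos"])/.5).round(4),"rot",((R.inv()*T).as_rotvec()/np.pi).round(4))
E
python3 - <<'E'
from h import *
p=w(.105,-.173,.16);print(p);mv(p,.047)
E
```

```text
[ 0.64554149 -0.09099292  0.16      ]
slide [ 1.1959 -0.7804  0.1426] rot [-0.     -0.      0.0709]
```

Call:
step_arm:
  slide:
    - [0.9, -0.585, 0]
    - [0.9, -0.585, 0]
    - [0.9, -0.585, 0]
    - [0.9, -0.585, 0]
    - [0.9, -0.585, 0]
    - [0.9, -0.585, 0]
    - [0.9, -0.585, 0]
    - [0.9, -0.585, 0]
    - [0.9, -0.585, 0]
    - [0.9, -0.585, 0]
  delta_rot:
    - [0, 0, 0.071]
    - [0, 0, 0.071]
    - [0, 0, 0.071]
    - [0, 0, 0.071]
    - [0, 0, 0.071]
    - [0, 0, 0.071]
    - [0, 0, 0.071]
    - [0, 0, 0.071]
    - [0, 0, 0.071]
    - [0, 0, 0.071]
  claw: 1
  newtons: 20

```text
t: 3.15
eef_pos: [0.5318, -0.2197, 0.2316]
tcp_rot: [-3.14, -0.002, 0.055]
force: [0.1, -0.7, -0.7]
grip_width: 1.0
finger_force: 0.0
```

```bash
python3 - <<'E'
from h import *
mv(w(.105,-.173,.16),.047)
E
```

```text
slide [ 0.241  -0.2443  0.1441] rot [-0.0006 -0.0006  0.0026]
```

Call:
step_arm:
  slide:
    - [0.241, -0.244, 0.1]
    - [0.241, -0.244, 0.144]
    - [0.241, -0.244, 0.144]
    - [0.241, -0.244, 0.144]
    - [0.241, -0.244, 0.22]
    - [0.241, -0.244, 0.26]
    - [0.241, -0.244, 0.283]
    - [0.241, -0.244, 0.283]
    - [0.241, -0.244, 0.283]
  delta_rot:
    - [0, 0, 0.003]
    - [0, 0, 0.003]
    - [0, 0, 0.003]
    - [0, 0, 0.003]
    - [0, 0, 0.003]
    - [0, 0, 0.003]
    - [0, 0, 0.003]
    - [0, 0, 0.003]
    - [0, 0, 0.003]

```text
t: 4.28
eef_pos: [0.6446, -0.0974, 0.0911]
tcp_rot: [3.141, -0.002, 0.037]
force: [-0.0, 0.7, 1.3]
grip_width: 1.003
finger_force: 0.0
```

```bash
python3 - <<'E'
from h import *
ims={c:manip.read_camera(c) for c in("scene","top")}
out=[]
for cam in("top","scene"):
    u,v=proj(cam,w(.105,-.173,.1)).astype(int)
    out.append(cv2.resize(ims[cam][v-33:v+33,u-30:u+30],(400,440),interpolation=cv2.INTER_CUBIC))
cv2.imwrite("pics/a.png",np.clip(np.hstack(out)*1.4,0,255).astype(np.uint8))
s=manip.read_state();print(s["eef_pos"],s["tcp_rot"],s["force"])
E
```

```text
[ 0.64479768 -0.0972212   0.09130468] [ 3.14118670e+00 -2.66882233e-03  3.73423988e-02] [ 0.78267461  0.77114862 -0.53385463]
```

View pics/a.png

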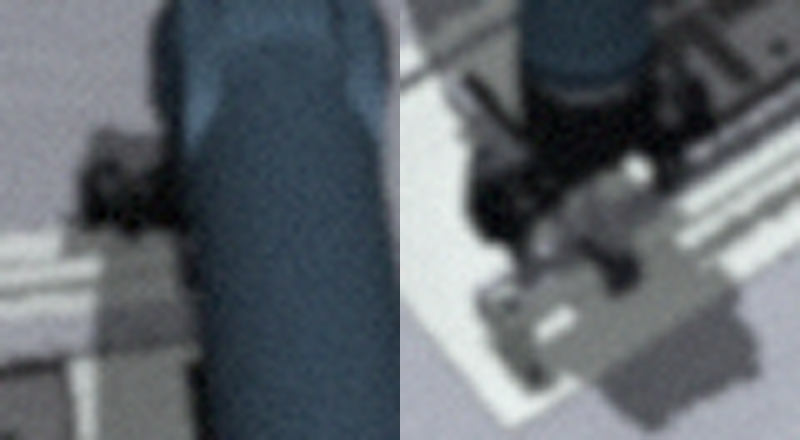

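The wing sits between the fingers, around (600,230) in the scene crop, with no contact force. I'll shift about 3 mm to +y and close gently.

Call:
step_arm:
  slide:
    - [0, -0.006, 0.001]
    - [0, -0.006, 0.001]
    - [0, -0.006, 0.001]
    - [0, -0.006, 0.001]
  delta_rot:
    - [0, 0, 0]
    - [0, 0, 0]
    - [0, 0, 0]
    - [0, 0, 0]
  claw: -0.5
  newtons: 20

```text
t: 4.88
eef_pos: [0.6435, -0.0941, 0.0893]
tcp_rot: [-3.142, 0.0, 0.037]
force: [-0.5, 0.6, -0.7]
grip_width: 0.253
finger_force: 0.2
```

Call:
step_arm:
  slide:
    - [0, 0, 0]
    - [0, 0, 0]
    - [0, 0, 0]
    - [0, 0, 0]
  delta_rot:
    - [0, 0, 0]
    - [0, 0, 0]
    - [0, 0, 0]
    - [0, 0, 0]
  claw: -1

```text
t: 5.38
eef_pos: [0.6434, -0.0887, 0.0895]
tcp_rot: [-3.135, 0.001, 0.039]
force: [-1.5, 5.2, 1.2]
grip_width: 0.113
finger_force: 22.8
```

```bash
python3 -c "
from h import *
s=manip.read_state();print(s)"
```

```text
{'t': 5.375, 'qpos': array([ 0.28792244,  0.54909913, -0.27438425,  1.68911326,  0.16989888,
        0.92851081, -1.58188329]), 'qvel': array([ 9.49061689e-04, -4.49918771e-04,  9.39135217e-04, -8.33795481e-05,
       -7.91200318e-04,  1.37299243e-03, -5.39160409e-04]), 'joint_torque': array([  3.3477319 , -45.8012259 ,   0.4710486 , -21.93554342,
         1.53024707,  -0.34367306,   0.2527241 ]), 'eef_pos': array([ 0.64336478, -0.08872204,  0.08952964]), 'tcp_rot': array([-3.13541184e+00,  7.62652271e-04,  3.92269025e-02]), 'force': array([-1.54804368,  5.23139506,  1.15661158]), 'moment': array([ 1.1007439 ,  0.23596203, -0.25613445]), 'finger_force': 22.83554255962372, 'grip_width': 0.1125240204926666}
```

Call:
step_arm:
  slide:
    - [0, -0.01, 0]
    - [0, -0.01, 0]
    - [0, -0.01, 0]
  delta_rot:
    - [0, 0, 0]
    - [0, 0, 0]
    - [0, 0, 0]
  newtons: 70

```text
t: 5.75
eef_pos: [0.6434, -0.0886, 0.0897]
tcp_rot: [-3.141, 0.0, 0.037]
force: [-1.7, 2.1, 4.2]
grip_width: 0.1
finger_force: 71.0
```

Call:
step_arm:
  slide:
    - [0, 0, 0]
    - [0, 0, 0]
    - [0, 0, 0]
    - [0, 0, 0]
    - [0, 0, 0]
    - [0, 0, 0]
    - [0, 0, 0]
    - [0, 0, 0]
    - [0, 0, 0]
    - [0, 0, 0]
  delta_rot:
    - [0, 0, -0.04]
    - [0, 0, -0.08]
    - [0, 0, -0.12]
    - [0, 0, -0.16]
    - [0, 0, -0.2]
    - [0, 0, -0.24]
    - [0, 0, -0.28]
    - [0, 0, -0.32]
    - [0, 0, -0.36]
    - [0, 0, -0.36]

```text
t: 7.0
eef_pos: [0.6419, -0.0867, 0.0895]
tcp_rot: [-3.137, -0.001, 1.171]
force: [-5.3, 5.2, 6.7]
grip_width: 0.098
finger_force: 71.4
```

```bash
python3 -c "
from h import *
s=manip.read_state();print(s)"
```

```text
{'t': 7.0, 'qpos': array([ 0.46133205,  0.58865526, -0.51159792,  1.68249235,  0.33436248,
        0.96251347, -0.57218329]), 'qvel': array([-0.00620835, -0.00235817,  0.00672693,  0.00148313,  0.00160935,
       -0.00236277, -0.01314952]), 'joint_torque': array([  2.4212189 , -43.05366755,  -3.65683436, -22.00976908,
         1.08173255,  -1.29242755,  -0.06705701]), 'eef_pos': array([ 0.64191218, -0.08671332,  0.08952481]), 'tcp_rot': array([-3.13738777e+00, -1.16329615e-03,  1.17110493e+00]), 'force': array([-5.32170882,  5.16341197,  6.71155179]), 'moment': array([0.79398416, 1.03415657, 0.15786867]), 'finger_force': 71.35703802108765, 'grip_width': 0.0979233021863941}
```

Call:
step_arm:
  slide:
    - [0.008, -0.006, 0]
    - [0.016, -0.012, 0]
    - [0.024, -0.018, 0]
    - [0.033, -0.024, 0]
    - [0.041, -0.03, 0]
    - [0.049, -0.036, 0]
    - [0.057, -0.042, 0]
    - [0.065, -0.047, 0]
  delta_rot:
    - [0, 0, 0]
    - [0, 0, 0]
    - [0, 0, 0]
    - [0, 0, 0]
    - [0, 0, 0]
    - [0, 0, 0]
    - [0, 0, 0]
    - [0, 0, 0]

```text
t: 8.0
eef_pos: [0.637, -0.0562, 0.0896]
tcp_rot: [3.134, 0.004, 1.165]
force: [3.0, -6.0, -0.2]
grip_width: 0.095
finger_force: 70.4
```

```bash
cat >> h.py <<'E'
def rep():
    s=manip.read_state();a,R=st();f=R.T@s["force"][:2];p=R.T@(s["eef_pos"][:2]-a[:2])
    print("t",s["t"],"st pos",p.round(4),"z",s["eef_pos"][2].round(4),"rpy",s["tcp_rot"].round(3),"F st",f.round(2),"Fz",s["force"][2].round(1),"M",s["moment"].round(2),"w",s["grip_width"].round(3))
E
python3 -c "
from h import *
rep()
for n,z in(('tray_tail',.046),('tray',.006),('stop_pad',.047)):
  for c in('top','scene'):
    if n!='tray_tail' or c=='top': manip.read_camera(c)
    a,R=st()
    for d in manip.pinpoint(c,n)[:1]: print(n,c,R.T@(at_z(c,d['xy'],z)[:2]-a[:2]))
rep()"
```

```text
Traceback (most recent call last):
  File "h.py", line 32, in rep
    print("t",s["t"],"st pos",p.round(4),"z",s["eef_pos"][2].round(4),"rpy",s["tcp_rot"].round(3),"F st",f.round(2),"Fz",s["force"][2].round(1),"M",s["moment"].round(2),"w",s["grip_width"].round(3))
                                                                                                                                                                             ^^^^^^^^^^^^^^^^^^^^^
AttributeError: 'float' object has no attribute 'round'
```

Call:
step_arm:
  slide:
    - [0.005, -0.003, 0]
    - [0.01, -0.006, 0]
    - [0.015, -0.0095, 0]
    - [0.0205, -0.0125, 0]
    - [0.0255, -0.0155, 0]
    - [0.0305, -0.0185, 0]
    - [0.036, -0.022, 0]
    - [0.041, -0.025, 0]
    - [0.046, -0.028, 0]
    - [0.051, -0.031, 0]
  delta_rot:
    - [0, 0, 0]
    - [0, 0, 0]
    - [0, 0, 0]
    - [0, 0, 0]
    - [0, 0, 0]
    - [0, 0, 0]
    - [0, 0, 0]
    - [0, 0, 0]
    - [0, 0, 0]
    - [0, 0, 0]

```text
t: 9.25
eef_pos: [0.6323, -0.0264, 0.0895]
tcp_rot: [3.135, 0.004, 1.165]
force: [3.0, -6.2, 1.8]
grip_width: 0.101
finger_force: 70.7
```

```bash
sed -i 's/s\["grip_width"\].round(3)/round(s["grip_width"],3)/' h.py
cat > l.py <<'E'
from h import *
rep();a,R=st()
for c in('top','scene'):
    manip.read_camera(c)
    for n,z in(('tray_tail',.046),('tray',.006),('stop_pad',.047)):
        for d in manip.pinpoint(c,n)[:1]: print(n,c,(R.T@(at_z(c,d['xy'],z)[:2]-a[:2])).round(4),round(d["score"],2))
rep()
E
python3 l.py
```

```text
t 9.25 st pos [ 0.1017 -0.1071] z 0.0895 rpy [3.135 0.004 1.165] F st [ 2.01 -6.54] Fz 1.8 M [-1.02 -0.26  0.22] w 0.101
tray_tail top [-0.0164 -0.0911] 0.71
tray top [-0.0281  0.0436] 0.64
stop_pad top [-0.0066 -0.1044] 0.53
tray_tail scene [-0.0381 -0.0816] 0.56
tray scene [-0.0284  0.035 ] 0.89
stop_pad scene [-0.0115 -0.1119] 0.42
t 9.65 st pos [ 0.1017 -0.106 ] z 0.0896 rpy [3.136e+00 3.000e-03 1.166e+00] F st [ 1.8  -4.11] Fz 1.9 M [-0.88 -0.26  0.13] w 0.101
```

Call:
step_arm:
  slide:
    - [0.0035, -0.002, 0]
    - [0.007, -0.004, 0]
    - [0.01, -0.006, 0]
    - [0.0135, -0.0085, 0]
    - [0.017, -0.0105, 0]
    - [0.0205, -0.0125, 0]
    - [0.024, -0.0145, 0]
    - [0.027, -0.017, 0]
  delta_rot:
    - [0, 0, 0]
    - [0, 0, 0]
    - [0, 0, 0]
    - [0, 0, 0]
    - [0, 0, 0]
    - [0, 0, 0]
    - [0, 0, 0]
    - [0, 0, 0]

```text
t: 10.65
eef_pos: [0.6298, -0.0108, 0.0895]
tcp_rot: [3.135, 0.004, 1.165]
force: [2.2, -6.0, 1.3]
grip_width: 0.101
finger_force: 70.6
```

```bash
python3 l.py
```

```text
t 10.65 st pos [ 0.1016 -0.0914] z 0.0895 rpy [3.135 0.004 1.165] F st [ 1.27 -6.31] Fz 1.3 M [-1.15 -0.39  0.23] w 0.101
tray_tail top [-0.0171 -0.091 ] 0.63
tray top [-0.0217  0.0517] 0.76
stop_pad top [-0.0134 -0.0762] 0.56
tray_tail scene [-0.0514 -0.073 ] 0.83
tray scene [-0.0291  0.0478] 0.77
stop_pad scene [-0.0348 -0.0793] 0.56
t 11.05 st pos [ 0.1016 -0.0908] z 0.0895 rpy [3.136 0.004 1.165] F st [ 0.85 -5.78] Fz 1.6 M [-1.1  -0.34  0.18] w 0.101
```

Call:
step_arm:
  slide:
    - [0.0025, -0.0015, 0]
    - [0.005, -0.003, 0]
    - [0.0075, -0.0045, 0]
    - [0.01, -0.0065, 0]
    - [0.013, -0.008, 0]
    - [0.0155, -0.0095, 0]
  delta_rot:
    - [0, 0, 0]
    - [0, 0, 0]
    - [0, 0, 0]
    - [0, 0, 0]
    - [0, 0, 0]
    - [0, 0, 0]

```text
t: 11.8
eef_pos: [0.6284, -0.0018, 0.0895]
tcp_rot: [3.136, 0.004, 1.165]
force: [1.9, -5.8, 0.8]
grip_width: 0.096
finger_force: 70.6
```

```bash
python3 l.py
```

```text
t 11.8 st pos [ 0.1016 -0.0822] z 0.0895 rpy [3.136 0.004 1.165] F st [ 0.96 -6.06] Fz 0.8 M [-1.18 -0.32  0.22] w 0.096
tray top [-0.0317  0.0632] 0.92
stop_pad top [-0.0164 -0.0735] 0.61
tray_tail scene [-0.0368 -0.0686] 0.73
tray scene [-0.0181  0.044 ] 0.71
stop_pad scene [-0.0067 -0.0834] 0.54
t 12.2 st pos [ 0.1016 -0.0817] z 0.0895 rpy [3.136 0.004 1.166] F st [ 1.12 -5.49] Fz 1.2 M [-1.09 -0.21  0.24] w 0.099
```

Call:
step_arm:
  slide:
    - [0.0025, -0.0015, 0]
    - [0.005, -0.003, 0]
    - [0.0075, -0.0045, 0]
    - [0.01, -0.0065, 0]
  delta_rot:
    - [0, 0, 0]
    - [0, 0, 0]
    - [0, 0, 0]
    - [0, 0, 0]

```text
t: 12.7
eef_pos: [0.6278, 0.0019, 0.0895]
tcp_rot: [3.134, 0.007, 1.164]
force: [1.7, -9.2, 1.6]
grip_width: 0.098
finger_force: 70.6
```

```bash
python3 -c "
from h import *
rep()"
```

```text
t 12.7 st pos [ 0.1015 -0.0785] z 0.0895 rpy [3.134 0.007 1.164] F st [ 0.27 -9.39] Fz 1.6 M [-1.88 -0.43  0.28] w 0.098
```

Call:
step_arm:
  slide:
    - [0.0025, -0.0015, 0]
    - [0.005, -0.003, 0]
    - [0.0075, -0.0045, 0]
    - [0.01, -0.0065, 0]
  delta_rot:
    - [0, 0, 0]
    - [0, 0, 0]
    - [0, 0, 0]
    - [0, 0, 0]

```text
t: 13.2
eef_pos: [0.6276, 0.0036, 0.0895]
tcp_rot: [3.131, 0.01, 1.162]
force: [3.4, -14.2, 1.3]
grip_width: 0.101
finger_force: 70.7
```

```bash
python3 l.py
```

```text
t 13.2 st pos [ 0.1015 -0.0768] z 0.0895 rpy [3.131 0.01  1.162] F st [  1.21 -14.53] Fz 1.3 M [-2.67 -0.66  0.2 ] w 0.101
tray_tail top [-0.0211 -0.0759] 0.6
tray top [-0.0249  0.0475] 0.94
stop_pad top [-0.0252  0.0606] 0.55
tray_tail scene [-0.036  -0.0614] 0.73
tray scene [-0.0468  0.0549] 0.79
stop_pad scene [-0.0167 -0.0822] 0.48
t 13.6 st pos [ 0.1016 -0.0768] z 0.0895 rpy [3.132 0.01  1.161] F st [  1.55 -13.15] Fz 0.1 M [-2.44 -0.6   0.24] w 0.097
```

View first.

```bash
python3 - <<'E'
from h import *
out=[]
for cam in("top","scene"):
    im=manip.read_camera(cam);u,v=proj(cam,w(-.03,.13,.05)).astype(int)
    out.append(cv2.resize(im[v-33:v+33,u-30:u+30],(400,440),interpolation=cv2.INTER_CUBIC))
cv2.imwrite("pics/b.png",np.clip(np.hstack(out)*1.4,0,255).astype(np.uint8)); rep()
E
```

```text
t 13.7 st pos [ 0.1016 -0.0767] z 0.0896 rpy [3.132 0.01  1.161] F st [  1.16 -12.84] Fz 1.3 M [-2.48 -0.6   0.25] w 0.097
```

View pics/b.png

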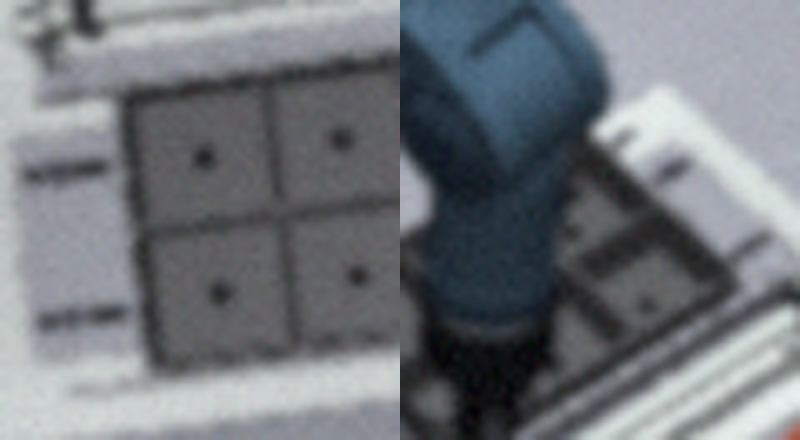

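The tray's end wall is up against the end stop with no gap, at about column 135 in the top crop. The pad force is about 7 N. I'll ease the wrist push to mid-band and then tighten.

Call:
step_arm:
  slide:
    - [-0.004, 0.0025, 0]
    - [-0.0075, 0.0045, 0]
    - [-0.0075, 0.0045, 0]
  delta_rot:
    - [0, 0, 0]
    - [0, 0, 0]
    - [0, 0, 0]

```text
t: 14.08
eef_pos: [0.6276, 0.0035, 0.0895]
tcp_rot: [3.134, 0.006, 1.163]
force: [1.7, -8.3, 0.2]
grip_width: 0.096
finger_force: 70.7
```

```bash
python3 -c "
from h import *
rep()"
```

```text
t 14.075 st pos [ 0.1016 -0.0769] z 0.0895 rpy [3.134 0.006 1.163] F st [ 0.41 -8.47] Fz 0.2 M [-1.58 -0.49  0.14] w 0.096
```

Call:
step_arm:
  slide:
    - [0, 0, 0]
    - [0, 0, 0]
    - [0, 0, 0]
    - [0, 0, 0]
    - [0, 0, 0]
    - [0, 0, 0]
  delta_rot:
    - [0, 0, 0.03]
    - [0, 0, 0.06]
    - [0, 0, 0.09]
    - [0, 0, 0.12]
    - [0, 0, 0.15]
    - [0, 0, 0.15]

```text
t: 14.82
eef_pos: [0.6286, 0.0027, 0.0896]
tcp_rot: [3.13, 0.0, 0.691]
force: [5.1, -9.0, 0.2]
grip_width: 0.095
finger_force: 70.4
```

```bash
python3 -c "
from h import *
rep()"
```

```text
t 14.825 st pos [ 0.1024 -0.0778] z 0.0896 rpy [3.13  0.    0.691] F st [ 3.65 -9.63] Fz 0.2 M [-1.74 -0.84 -0.09] w 0.095
```

Call:
step_arm:
  slide:
    - [0, 0, 0]
    - [0, 0, 0]
    - [0, 0, 0]
    - [0, 0, 0]
    - [0, 0, 0]
    - [0, 0, 0]
    - [0, 0, 0]
    - [0, 0, 0]
    - [0, 0, 0]
  delta_rot:
    - [0, 0, 0.03]
    - [0, 0, 0.06]
    - [0, 0, 0.09]
    - [0, 0, 0.12]
    - [0, 0, 0.15]
    - [0, 0, 0.18]
    - [0, 0, 0.21]
    - [0, 0, 0.215]
    - [0, 0, 0.215]

```text
t: 15.95
eef_pos: [0.6292, 0.0012, 0.0897]
tcp_rot: [3.131, -0.008, 0.016]
force: [6.2, -11.0, -1.9]
grip_width: 0.099
finger_force: 70.3
```

```bash
python3 -c "
from h import *
rep()"
```

```text
t 15.95 st pos [ 0.1027 -0.0794] z 0.0897 rpy [ 3.131 -0.008  0.016] F st [  4.46 -11.85] Fz -1.9 M [-2.12 -1.05  0.19] w 0.099
```

Call:
step_arm:
  slide:
    - [0.005, 0.009, 0]
    - [0.0105, 0.018, 0]
    - [0.0105, 0.018, 0]
    - [0.0105, 0.018, 0]
  delta_rot:
    - [0, 0, 0]
    - [0, 0, 0]
    - [0, 0, 0]
    - [0, 0, 0]

```text
t: 16.45
eef_pos: [0.6294, 0.001, 0.0896]
tcp_rot: [3.139, 0.002, 0.021]
force: [-3.1, -4.5, 6.5]
grip_width: 0.1
finger_force: 71.5
```

```bash
python3 -c "
from h import *
rep()"
```

```text
t 16.45 st pos [ 0.1029 -0.0797] z 0.0896 rpy [3.139e+00 2.000e-03 2.100e-02] F st [-3.77 -3.95] Fz 6.5 M [-0.57  0.8   0.02] w 0.1
```

Call:
step_arm:
  slide:
    - [0, 0.006, 0]
    - [0, 0.006, 0]
    - [0, 0.006, 0]
    - [0, 0.006, 0]
  delta_rot:
    - [0, 0, 0]
    - [0, 0, 0]
    - [0, 0, 0]
    - [0, 0, 0]
  claw: 0.2
  newtons: 20

```text
t: 16.95
eef_pos: [0.6304, 0.0004, 0.0891]
tcp_rot: [-3.141, 0.0, 0.022]
force: [0.6, -0.5, -0.7]
grip_width: 0.599
finger_force: 0.0
```

Call:
step_arm:
  slide:
    - [0, 0, -0.05]
    - [0, 0, -0.15]
    - [0, 0, -0.25]
    - [0, -0.02, -0.3]
    - [-0.1, 0.2, -0.3]
    - [-0.2, 0.35, -0.3]
    - [-0.3, 0.5, -0.3]
    - [-0.3, 0.5, -0.3]
    - [-0.3, 0.5, -0.3]
    - [-0.3, 0.5, -0.3]
  delta_rot:
    - [0, 0, 0]
    - [0, 0, 0]
    - [0, 0, 0]
    - [0, 0, 0]
    - [0, 0, 0]
    - [0, 0, 0]
    - [0, 0, 0]
    - [0, 0, 0]
    - [0, 0, 0]
    - [0, 0, 0]

```text
t: 18.2
eef_pos: [0.4823, -0.2593, 0.2392]
tcp_rot: [3.139, 0.002, 0.011]
force: [0.6, 1.0, 0.4]
grip_width: 0.6
finger_force: 0.0
```

```bash
python3 l.py; python3 - <<'E'
from h import *
out=[]
for cam in("top","scene"):
    im=manip.read_camera(cam);u,v=proj(cam,w(.03,0,.05)).astype(int)
    out.append(cv2.resize(im[v-75:v+75,u-75:u+75],(400,400),interpolation=cv2.INTER_CUBIC))
cv2.imwrite("pics/c.png",np.clip(np.hstack(out)*1.4,0,255).astype(np.uint8))
E
```

```text
t 18.2 st pos [-0.0818 -0.3147] z 0.2392 rpy [3.139e+00 2.000e-03 1.100e-02] F st [0.76 0.87] Fz 0.4 M [ 0.1  -0.05  0.06] w 0.6
tray_tail top [-0.011  -0.0791] 0.78
tray top [-0.0265  0.0676] 0.69
stop_pad top [0.2094 0.1163] 0.57
tray_tail scene [-0.0433 -0.0446] 0.69
tray scene [-0.0413  0.0484] 0.65
stop_pad scene [-0.0214 -0.0798] 0.4
t 18.6 st pos [-0.0763 -0.308 ] z 0.2393 rpy [-3.141 -0.     0.025] F st [-0.38  0.74] Fz 0.4 M [ 0.01 -0.03 -0.01] w 0.596
```

View pics/c.png

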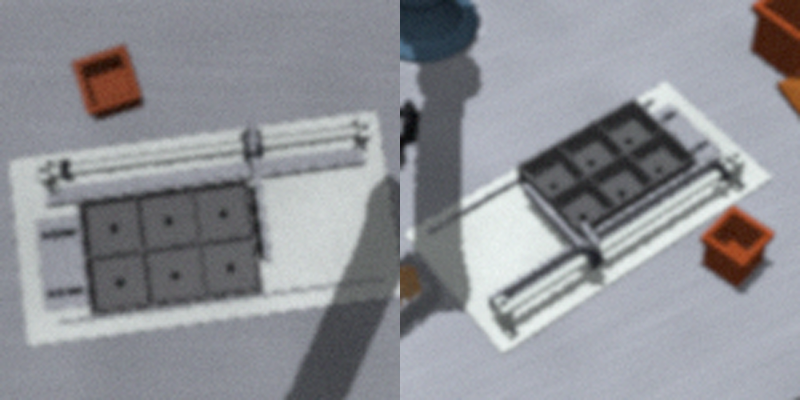

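The tray is up against the end stop, at about column 85 in the top crop. The arm's rubber is against its tail at about column 262, the wing is back where it started, and the gripper is clear.

```bash
python3 -c "
from bench import manip
print(manip.finish_job())"
```

```text
the job is handed in; nothing more can be done
None
```

I loosened the wing screw, slid the collar until the tray was home against the end stop, and did the screw up again to just past its starting tightness. By wrist force the tray is nipped at about 7 N. I then let go, moved the gripper clear and handed in the job at about 19 s; no verdict came back.

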